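Piece two stone repairs into a propped limestone panel

TASK

Dry-fit the two stone repair pieces into the sloping limestone panel: the oblong one with the cropped corner goes into the oblong pocket, turned so that its cropped corner meets the pocket's, and the square one into the square pocket. Ease each in gently along the pocket, foot first and fully home on the pocket floor, without banging the stone, then let go; leave the stray block and the tools on the bench where they lie.

Things in the scene. Friction and masses are not known exactly. Their poses are not given: they have to be found in the camera images.
- oblong_piece: oblong pale limestone piece, 100 x 50 mm, 65 mm tall, 0.6 kg, upright on the bench. Origin: underside centre of the uncropped 100 x 50 outline; x along the length, y across, z up. Its upright corner at +x +y is cropped at 45 deg (25 mm legs). Lowest 8 mm bevelled in 4 mm per side as a lead. Once home the top 30 mm stand proud of the panel face (carved back later): grip across the 50 mm there
- square_piece: square piece of the same limestone, 60 x 60 mm, 65 mm tall, 0.5 kg, standing upright on the bench. Origin: centre of its underside; x and y along the sides, z up to its top. Same bevelled foot. Any of its four quarter turns will do in its pocket; once home its top 30 mm stand proud of the panel face, so grip only that part
- slab: pale limestone panel, 300 mm up the slope, 280 mm wide, 80 mm thick, fixed, propped on a stone block, face sloping 30 deg to the bench, turned roughly to the robot. Origin: centre of its underside; x up the slope, y across (to the left seen from the robot), z the outward face normal: pieces go in along -z. Face at z = 80 mm. Its lowest face edge is 70 mm, its highest 220 mm above the bench
- pocket_oblong (a point): centre of the oblong pocket's mouth, on the panel face; axes as slab. Cut square to the face, 104 mm along x, 54 mm along y, 35 mm deep, flat floor: 2 mm of play each side of its piece. Its +x +y corner (up the slope, left seen from the robot) is filled at 45 deg to match the cropped corner, so the piece fits only with its x along the panel's x
- pocket_square (a point): centre of the square pocket's mouth, on the panel face; axes as slab. 64 x 64 mm, 35 mm deep, flat floor, 2 mm of play each side of its piece; 132 mm from the centre of the oblong pocket, on the right-hand side of the panel seen from the robot
- offcut: stray rough limestone block, a plain rectangular slab 118 x 66 x 46 mm with no cropped corner, too big for both pockets, lying among the pieces; origin at the centre of its underside. To be left alone
- chisel_short: steel stone chisel 160 mm long, 16 mm thick, lying among the pieces; origin under its middle, x towards the cutting edge. To be left alone
- chisel_long: steel stone chisel 210 mm long, 16 mm thick, lying on the robot's right; origin under its middle, x towards the cutting edge. To be left alone
- combi_square: steel combination square with a 300 mm rule, 13 mm thick, lying flat on the robot's left; origin under the middle of the rule. To be left alone
- mallet: round pale nylon carver's mallet standing on its head, 100 mm across, 228 mm tall, on the robot's left; origin under its head. To be left alone
- dust_brush: flat dusting brush with a wooden handle, 240 mm long, 20 mm thick, lying beyond the pieces; origin under its middle, x towards the bristles. To be left alone

How it is judged:
By the outcome, as a careful person would: the job done as asked, in the order asked, and still so for the second after the job is handed in, with the robot touching nothing.
It also fails if it takes over 66 s, if anything falls off the work surface, if the arm or the gripper's body presses on something with over 40 N, if the wrist force passes 120 N, or if a joint passes its speed limit or range.

ROBOT

A 6-joint arm with a two-finger parallel gripper is mounted at the origin on the work surface. World frame = base frame: x ahead of the robot, y to its left, z up, the work surface at z = 0. Lengths are in m, angles in rad, forces in N, time in s.
With the tool pointing down it reaches from about 0.375 to 0.9 m from the base axis. Payload 3.1 kg.
Tool frame: the origin (TCP) lies on the centre line of the jaws, within the pads' length; the fingertips stand 8 mm ahead of it and the grasp point (between the pads) lies 11 mm behind it; z points along the fingers, y is the line along which they close (so a half turn about z gives the same grasp; the last joint's range is limited). The gripper opens to 85 mm and grips with 20 to 120 N. Pads are 22 mm wide; open, the fingers measure 114 mm over their backs; the gripper's body (76 mm by 85 mm) begins 54 mm behind the grasp point. The pads swing forward as they close: fully open they stand 13 mm farther back than shut.
Start: joints at [1.089, 0.527, 1.433, -0, 1.181, -0.178], TCP at [0.187, 0.596, 0.239] pointing down, gripper open.
Joint ranges: [-3.08, 3.08], [-0.75, 2.2], [0.22, 2.44], [-1.43, 4.57], [0, 2.65], [-2.85, 2.85]. Speed limits (rad/s): [2.79, 2.79, 3.14, 3.14, 3.14, 3.14].

INTERFACE

Orientations are given as a unit quaternion [x, y, z, w].
In Python, from station import * gives the robot as it stands.
- The arm moves only by the tool play_rows, never from a script. Its argument "rows" is a list of rows, each a list of 3 entries, a list of its own where there are three numbers: the turn, a rotation vector about the tool's x, y, z in degrees, then the shift along the tool's x, y, z in mm, then the closure, from 0 (fully open) to 1 (shut). In form: [[[ax, ay, az], [dx, dy, dz], jaw], ...]. A call has 1 to 12 rows; each row shifts and turns the commanded pose from where the row before left it, along the tool's axes as they then stand; what a row does not reach is not made up. A row lasts 1/12 s, in which the tool goes at most 41.7 mm and 7.16 degrees, less where a joint would pass 70% of its speed; a pose out of reach is approached as far as the arm can. A call with a gripper value outside its range is refused whole. The fingers move at their own pace and stop on an object; "grip_force" is the grip in N (left out, the last holds). Time passes only in rows, so rows that do not move let the fingers close. It gives the time, the measured TCP pose, the force, the opening and the grip force at its end, in the units of the state.
- sense(): the state, without advancing time (a new reading comes with each control period).
- snapshot(name): name is "side" or "top" or "wrist"; returns (picture, depth): 384x512x3 uint8, red, green, blue; 384x512 float32, m along the optical axis (not along the pixel's ray), 0 where there is no reading.
- get_calibration(name): a dict with "vfov" (degrees; the focal length in pixels is half the picture's height over the tangent of half this angle, whatever the lens; pixels are square), "cx", "cy" (the principal point, pixels), "xyz" and "attitude" of the camera in the world. Camera axes: x right, y down, z forward; pixel columns grow to the right and rows downward; lengths in m; the calibration is good to about 2 mm. A picture is of the moment at which its call begins: read the wrist's pose just before it. get_calibration takes no time and is no camera call; for the wrist camera it gives the pose at the moment of the call.
- sign_off(): hands the job in; it is judged then, once.
The state is a dict: "t": time; "q": joint angles; "qd": joint speeds; "tau": joint torques, N m; "tcp_pos": TCP position; "tool_rot": TCP orientation; "force": force on the tool from outside, world axes, zero at the start; "ft_torque": the same for the moment, N m; "finger_gap": opening from 0.0 (shut) to 1.0 (fully open); "gripper_force": force on a finger pad.
Only numpy, scipy, OpenCV 4.12 (cv2) and the standard library are available. Lean on these libraries where they do the work, as an engineer would, in place of code of your own. Each camera call takes 0.05 s, during which the arm holds its last target. There are 200 camera calls.

## Working session

There is one attempt and no reset: what is moved stays moved. The work goes in short steps, Python scripts to look and compute and a tool call to move; the robot and the scene stay as the last step left them, time stands still between calls to the robot, and variables do not carry over. Pictures are saved under pics/ and viewed, at most 10 in all, crops included, and the job is handed in when it is done.

Besides the shell and the picture viewer there is one more tool, called after "Request:" as name(argument=value, ...) on one line, values as JSON. play_rows: Moves the arm, as the interface text tells. Its arguments: {"type":"object","properties":{"rows":{"type":"array","items":{"type":"array"}},"grip_force":{"type":"number"}},"required":["rows"]}

```bash
ls; mkdir -p pics
cat > h.py <<'E'
from station import *
import numpy as np, cv2
from scipy.spatial.transform import Rotation as R
def cam(n):
    c=get_calibration(n); 
    f=192/np.tan(np.radians(c["vfov"])/2); return c,f
def cloud(n,d,c,f):
    v,u=np.mgrid[0:384,0:512]
    P=np.dstack([(u-c["cx"])/f*d,(v-c["cy"])/f*d,d])
    a=np.array(c["attitude"]); M=R.from_quat(a).as_matrix() if a.size==4 else a.reshape(3,3)
    return P@M.T+np.array(c["xyz"])
E
python3 - <<'E'
from h import *
for n in("top","side"):
    c,f=cam(n);print(n,c)
    p,d=snapshot(n);np.savez(n+".npz",p=p,d=d)
    P=cloud(n,d,c,f);np.save(n+"_P.npy",P)
    cv2.imwrite(f"pics/{n}.png",p[:,:,::-1])
print(get_calibration("wrist"));print(sense())
E
```

```text
pics
top {'vfov': 46.64335971798178, 'cx': 252.5321637984956, 'cy': 195.7595150504154, 'xyz': array([0.34147215, 0.00490112, 1.63061557]), 'attitude': array([ 0.71186687, -0.69879869,  0.04331888, -0.05522161])}
side {'vfov': 46.918634920557814, 'cx': 259.8525455901046, 'cy': 195.64653664503498, 'xyz': array([ 0.30209559, -1.02847571,  0.90809285]), 'attitude': array([ 0.88192995, -0.1114322 ,  0.05732343, -0.45441881])}
{'vfov': 62.941203829802866, 'cx': 255.90792360494586, 'cy': 185.26228846781913, 'xyz': array([0.11477365, 0.61955841, 0.37365653]), 'attitude': array([0.79653544, 0.58557973, 0.08877004, 0.12143951])}
{'t': 0.1, 'q': array([ 1.08852477e+00,  5.28359586e-01,  1.43376230e+00, -9.00137211e-06,
        1.18139894e+00, -1.78519428e-01]), 'qd': array([-2.00661887e-03, -2.35122143e-03, -2.45183662e-03, -3.97634321e-05,
       -1.22961558e-03, -1.68397465e-03]), 'tau': array([-5.64906168e-04, -4.43307602e+01, -1.78586751e+01, -2.55780269e-04,
        3.89939407e-03,  9.83771145e-06]), 'tcp_pos': array([0.18663253, 0.59583391, 0.2384436 ]), 'tool_rot': array([ 1.51291105e-01,  9.88488782e-01, -9.13291296e-04, -3.08828524e-04]), 'force': array([ 0.13285372, -0.88443401, -0.18974454]), 'ft_torque': array([-0.00667497, -0.00592143,  0.0555546 ]), 'gripper_force': 0.0, 'finger_gap': 0.9998049192345124}
```

View pics/top.png

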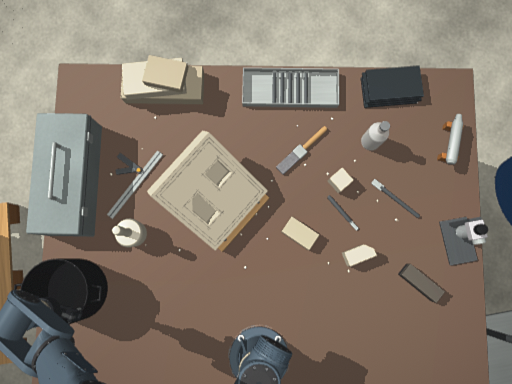

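View pics/side.png

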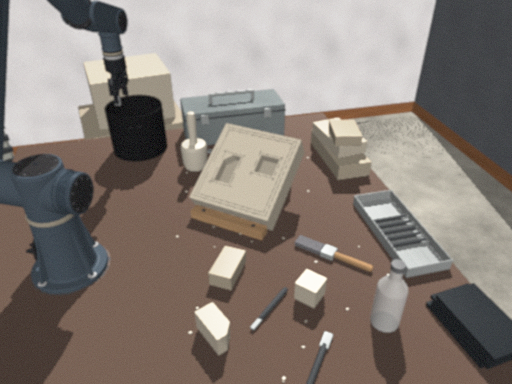

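Top view: square piece at (341,180), oblong piece at (360,256), offcut at (301,233), panel centred near (207,190), with the oblong pocket at (205,207) and the square one at (217,173). The side view agrees. Next I get coarse poses from depth.

Run:
```python
from h import *
P=np.load("top_P.npy");z=P[:,:,2]
print("table z",np.median(z[280:300,200:330]))
for n,(u0,u1,v0,v1) in dict(sq=(320,362,160,200),ob=(335,385,238,275),off=(275,327,210,255)).items():
    m=np.zeros(z.shape,np.uint8);s=z[v0:v1,u0:u1];h=np.percentile(s,95)
    m[v0:v1,u0:u1]=abs(s-h)<.01
    q=P[m>0];r=cv2.minAreaRect((q[:,:2]*1000).astype(np.float32));print(n,round(h,4),len(q),r,q.mean(0))
# slab
m=np.zeros(z.shape,np.uint8);cv2.fillPoly(m,[np.array([[205,133],[267,190],[218,247],[150,190]])],1)
q=P[(m>0)&(z>0.06)]
from numpy.linalg import svd
for th in(.03,.008,.004,.004):
    c=q.mean(0);n=svd(q-c,full_matrices=False)[2][2];n*=np.sign(n[2]);
    Q=P[(m>0)];q=Q[abs((Q-c)@n)<th]
print("slab n",n,"tilt",np.degrees(np.arccos(n[2])),"az upslope",np.degrees(np.arctan2(-n[1],-n[0])),c,len(q))
ux=np.array([0,0,1])-n*n[2];ux/=np.linalg.norm(ux);uy=np.cross(n,ux)
A=P[m>0]-c;A=A[abs(A@n)<.005]
X=np.c_[A@ux,A@uy]*1000;r=cv2.minAreaRect(X.astype(np.float32));print(r)
d=(P-c)@n
pk=((m>0)&(d<-.015)&(d>-.05)).astype(np.uint8)
k,l,st,ce=cv2.connectedComponentsWithStats(pk)
for i in range(1,k):
    if st[i,4]>30:
        B=P[l==i]-c;B=np.c_[B@ux,B@uy,B@n]*1000;print(st[i],B.mean(0),B.min(0),B.max(0),np.median(B[:,2]))
```

```text
table z 0.0001310438830482985
sq 0.0667 286 ((628.0938720703125, -279.8919677734375), (60.187347412109375, 61.626346588134766), 42.10103988647461) [ 0.62753519 -0.27945637  0.06490449]
ob 0.0679 395 ((365.92047119140625, -343.9913635253906), (50.57400131225586, 101.05564880371094), 22.68621826171875) [ 0.36366857 -0.34172378  0.06518973]
off 0.0496 594 ((435.322998046875, -137.2918701171875), (117.67878723144531, 65.70438385009766), 56.381717681884766) [ 0.43458319 -0.13710535  0.04645216]
slab n [-0.33185566 -0.39120412  0.8583887 ] tilt 30.863855309027315 az upslope 49.692296053857476 [0.57619124 0.1835147  0.15619083] 4310
((-24.525604248046875, -0.7566680908203125), (304.0115661621094, 266.45098876953125), 0.5478653907775879)
[150 133  56  59 150] [124.96929882  26.81812164 -27.93436431] [ 122.60334564 -125.51870616  -49.86281237] [127.59639571 134.69183047 -15.12593727] -26.24241491634207
[206 161  24  24 308] [ -2.93942366 -60.77218683 -33.25925389] [-29.3452063  -91.41719697 -42.9637623 ] [ 26.61239626 -28.69941768 -15.37369248] -33.76495330734717
[192 194  26  29 403] [-51.27534104  63.93498222 -32.58981803] [-94.44046405  38.22720458 -42.62960222] [  0.3180132   92.27362684 -15.04381631] -32.96806135468104
```

```bash
cat >> h.py <<'E'
def Rz(a): return R.from_euler("z",a,degrees=True)
def down(az): # tool down, tool x at azimuth az
    return Rz(az)*R.from_euler("x",180,degrees=True)
def slabtool(az,tilt=30.): # tool z=-n, tool x up slope
    return down(az)*R.from_euler("y",tilt,degrees=True)
def plan(pos,rot):
    s=sense();r0=R.from_quat(s["tool_rot"]);p0=np.array(s["tcp_pos"])
    print("t",s["t"],"tcp",p0.round(4),"q",np.array(s["q"]).round(2))
    print(" turn(tool,deg)",np.degrees((r0.inv()*rot).as_rotvec()).round(2),
     " shift in old axes mm",(r0.inv().apply(pos-p0)*1000).round(1)," in new axes",(rot.inv().apply(pos-p0)*1000).round(1))
E
python3 - <<'E'
from h import *
s=sense();r0=R.from_quat(s["tool_rot"]);c=get_calibration("wrist")
print("cam in tool",(r0.inv()*R.from_quat(c["attitude"])).as_matrix().round(3),r0.inv().apply(c["xyz"]-s["tcp_pos"]))
rot=slabtool(49.7);M=rot.as_matrix();print(M.round(3))
C=np.array([.576,.1835,.156])-.027*M[:,0]
plan(C-.17*M[:,2],rot)
E
```

```text
cam in tool [[ 0.001 -0.955 -0.298]
 [ 1.     0.     0.001]
 [-0.001 -0.298  0.955]] [ 0.07571049  0.00088874 -0.13518957]
[[ 0.56   0.763  0.323]
 [ 0.66  -0.647  0.381]
 [ 0.5    0.    -0.866]]
t 0.1 tcp [0.1866 0.5958 0.2384] q [ 1.09  0.53  1.43 -0.    1.18 -0.18]
 turn(tool,deg) [-29.54  19.63 109.91]  shift in old axes mm [-452.7 -376.9  -50.7]  in new axes [-122.5  563.7 -129.9]
```

Request:
play_rows(rows=[[[0, 0, 7], [0, 0, -12], 0], [[0, 0, 7], [0, 0, -12], 0], [[0, 0, 7], [0, 0, -12], 0], [[0, 0, 7], [0, 0, -12], 0], [[0, 0, 7], [0, 0, -12], 0], [[0, 0, 7], [0, 0, -12], 0], [[0, 0, 7], [0, 0, -12], 0], [[0, 0, 7], [0, 0, -12], 0], [[0, 0, 7], [0, 0, -12], 0], [[0, 0, 7], [0, 0, -12], 0], [[0, 0, 7], [0, 0, -12], 0], [[0, 0, 7], [0, 0, -12], 0]])

```text
t: 1.1
tcp_pos: [0.1867, 0.596, 0.3832]
tool_rot: [0.776, 0.631, -0.001, 0.0]
force: [0.2, 0.2, 0.4]
finger_gap: 0.998
gripper_force: 0.0
```

Request:
play_rows(rows=[[[0, 0, 7], [0, 0, 0], 0], [[0, 0, 7], [0, 0, 0], 0], [[0, 0, 7], [0, 0, 0], 0], [[0, 0, 7], [0, 0, 0], 0], [[0, 6, 0], [0, 0, 0], 0], [[0, 6, 0], [0, 0, 0], 0], [[0, 6, 0], [0, 0, 0], 0], [[0, 6, 0], [0, 0, 0], 0], [[0, 6, 0], [0, 0, 0], 0]])

```text
t: 1.85
tcp_pos: [0.1866, 0.5961, 0.3837]
tool_rot: [0.873, 0.413, 0.236, -0.112]
force: [0.1, -0.4, -1.2]
finger_gap: 0.998
gripper_force: 0.0
```

Run:
```python
from h import *
rot=slabtool(49.7);M=rot.as_matrix()
C=np.array([.576,.1835,.156])-.027*M[:,0]
plan(C-.17*M[:,2],rot)
```

```text
t 1.85 tcp [0.1866 0.5961 0.3837] q [ 1.15  0.23  1.61 -0.19  0.8   1.93]
 turn(tool,deg) [-0.49 -0.3   0.78]  shift in old axes mm [-202.9  561.1  -10.1]  in new axes [-195.3  563.8   -4.2]
```

Request:
play_rows(rows=[[[0, 0, 0], [0, 40, 0], 0], [[0, 0, 0], [0, 40, 0], 0], [[0, 0, 0], [0, 40, 0], 0], [[0, 0, 0], [0, 40, 0], 0], [[0, 0, 0], [0, 40, 0], 0], [[0, 0, 0], [0, 40, 0], 0], [[0, 0, 0], [0, 40, 0], 0], [[0, 0, 0], [0, 40, 0], 0], [[0, 0, 0], [0, 40, 0], 0], [[0, 0, 0], [0, 40, 0], 0]])

```text
t: 2.68
tcp_pos: [0.4969, 0.3407, 0.383]
tool_rot: [0.873, 0.413, 0.234, -0.111]
force: [0.6, 0.6, 0.1]
finger_gap: 1.002
gripper_force: 0.0
```

Request:
play_rows(rows=[[[0, 0, 0], [-25, 30, 0], 0], [[0, 0, 0], [-32, 27, 0], 0], [[0, 0, 0], [-32, 27, 0], 0], [[0, 0, 0], [-32, 27, 0], 0], [[0, 0, 0], [-32, 27, 0], 0], [[0, 0, 0], [-32, 24, 0], 0], [[0, 0, 0], [-18, 0, 0], 0], [[0, 0, 0], [0, 0, 0], 0], [[0, 0, 0], [0, 0, 0], 0]])

```text
t: 3.43
tcp_pos: [0.509, 0.1039, 0.2814]
tool_rot: [0.874, 0.411, 0.233, -0.111]
force: [0.2, 0.4, 0.1]
finger_gap: 0.999
gripper_force: 0.0
```

Run:
```python
from h import *
s=sense();print(s["q"].round(2),s["tcp_pos"])
c,f=cam("wrist");p,d=snapshot("wrist");np.savez("w1.npz",p=p,d=d,P=cloud("w",d,c,f),**{k:np.array(v) for k,v in c.items()})
cv2.imwrite("pics/w1.png",p[:,:,::-1])
```

```text
[-0.29  0.24  1.92  0.65  0.87  0.01] [0.50900821 0.10390402 0.28143891]
```

View pics/w1.png

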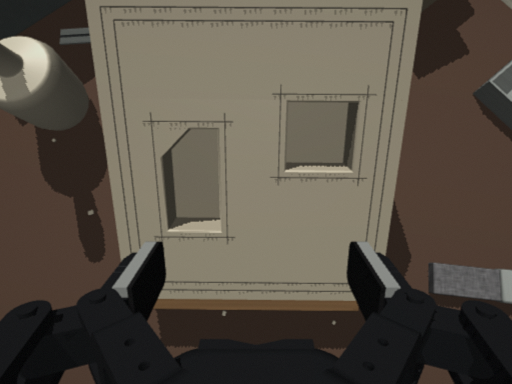

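The wrist view shows the oblong pocket at about (195,180), with its filled corner upper left as expected, and the square pocket at about (320,135). I'll measure the plane and the mouths.

```bash
cat > slab.py <<'E'
from h import *
def measure(fn):
    D=np.load(fn);P=D["P"];o=D["xyz"];v,u=np.mgrid[0:384,0:512]
    m=(u>130)&(u<385)&(v>10)&(v<240);q=P[m&(D["d"]>0)]
    for th in(.02,.006,.003,.003):
        c=q.mean(0) if th==.02 else c2
        A=P[m&(D["d"]>0)]
        if th==.02: c=np.median(q,0); n=np.linalg.svd(q-q.mean(0),full_matrices=False)[2][2]
        n=n*np.sign(n[2]);q=A[abs((A-c)@n)<th];c2=q.mean(0);n=np.linalg.svd(q-c2,full_matrices=False)[2][2]
    n*=np.sign(n[2]);c=c2
    ux=np.array([0,0,1])-n*n[2];ux/=np.linalg.norm(ux);uy=np.cross(n,ux)
    ray=P-o;t=((c-o)@n)/(ray@n);X=o+ray*t[...,None]
    h=(P-c)@n
    print("n",n.round(4),"tilt %.2f az %.2f"%(np.degrees(np.arccos(n[2])),np.degrees(np.arctan2(-n[1],-n[0]))),"rms",np.std(h[m&(abs(h)<.003)]),"c",c)
    pk=(m&(h<-.005)&(h>-.06)).astype(np.uint8)
    pk=cv2.morphologyEx(pk,cv2.MORPH_OPEN,np.ones((5,5)))
    k,l,st,ce=cv2.connectedComponentsWithStats(pk);out=[]
    for i in range(1,k):
        if st[i,4]<600: continue
        con=max(cv2.findContours((l==i).astype(np.uint8),cv2.RETR_EXTERNAL,cv2.CHAIN_APPROX_NONE)[0],key=len)[:,0]
        Y=X[con[:,1],con[:,0]]-c;Y=np.c_[Y@ux,Y@uy]*1000
        r=cv2.minAreaRect(Y.astype(np.float32));w=c+ux*r[0][0]/1e3+uy*r[0][1]/1e3
        pd=h[l==i];print(st[i],"rect",np.array(r[0]).round(1),np.array(r[1]).round(1),round(r[2],2),"ctr",w.round(4),"floor",np.percentile(pd,20).round(4));out.append(w)
    return n,ux,uy,out,X,pk,c
if __name__=="__main__":
    import sys;measure(sys.argv[1])
E
python3 slab.py w1.npz
```

```text
n [-0.322  -0.3837  0.8655] tilt 30.06 az 49.99 rms 0.0007318683078826566 c [0.58688241 0.19507211 0.16657263]
[ 286  102   70   68 4469] rect [-12.5 -57. ] [62.6 62.5] 0.26 ctr [0.6236 0.1501 0.1603] floor -0.0355
[ 163  129   57  100 4969] rect [-56.8  65.3] [ 52.6 101.4] 89.94 ctr [0.5052 0.1994 0.1381] floor -0.0354slab.py:12: RuntimeWarning: divide by zero encountered in divide
  ray=P-o;t=((c-o)@n)/(ray@n);X=o+ray*t[...,None]
slab.py:12: RuntimeWarning: invalid value encountered in multiply
  ray=P-o;t=((c-o)@n)/(ray@n);X=o+ray*t[...,None]
```

Request:
play_rows(rows=[[[0, -6, 0], [0, 0, -20], 0], [[0, -6, 0], [0, 0, -20], 0], [[0, -6, 0], [0, 0, -20], 0], [[0, -6, 0], [0, 0, -20], 0], [[0, -6, 0], [0, 0, -20], 0], [[0, 0, 7], [0, 0, 0], 0], [[0, 0, 7], [0, 0, 0], 0], [[0, 0, 7], [0, 0, 0], 0], [[0, 0, 7], [0, 0, 0], 0], [[0, 0, 7], [0, 0, 0], 0], [[0, 0, 7], [0, 0, 0], 0], [[0, 0, 7], [0, 0, 0], 0]])

```text
t: 4.48
tcp_pos: [0.4902, 0.0829, 0.3773]
tool_rot: [1.0, 0.012, 0.001, -0.0]
force: [-0.1, -0.3, -0.6]
finger_gap: 0.995
gripper_force: 0.0
```

Request:
play_rows(rows=[[[0, 0, 7], [0, 0, 0], 0], [[0, 0, 7], [0, 0, 0], 0], [[0, 0, 7], [0, 0, 0], 0], [[0, 0, 7], [0, 0, 0], 0], [[0, 0, 7], [0, 0, 0], 0], [[0, 0, 7], [0, 0, 0], 0], [[0, 0, 7], [0, 0, 0], 0], [[0, 0, 7], [0, 0, 0], 0], [[0, 0, 7], [0, 0, 0], 0], [[0, 0, 5], [0, 0, 0], 0]])

```text
t: 5.32
tcp_pos: [0.4902, 0.0829, 0.3772]
tool_rot: [0.836, -0.549, 0.001, -0.001]
force: [0.7, 0.5, 0.1]
finger_gap: 1.001
gripper_force: 0.0
```

Run:
```python
from h import *
plan(np.array([.366,-.344,.2]),down(-67.3))
```

```text
t 5.3167 tcp [0.4902 0.0829 0.3772] q [-0.06  0.21  1.55  0.    1.38  2.67]
 turn(tool,deg) [-0.13 -0.04  0.74]  shift in old axes mm [342.1 284.1 176.9]  in new axes [345.9 279.3 177.2]
```

Request:
play_rows(rows=[[[0, 0, 0.7], [28.8, 23.3, 8], 0], [[0, 0, 0], [28.8, 23.3, 10], 0], [[0, 0, 0], [28.8, 23.3, 14], 0], [[0, 0, 0], [28.8, 23.3, 16], 0], [[0, 0, 0], [28.8, 23.3, 16], 0], [[0, 0, 0], [28.8, 23.3, 16], 0], [[0, 0, 0], [28.8, 23.3, 16], 0], [[0, 0, 0], [28.8, 23.3, 16], 0], [[0, 0, 0], [28.8, 23.3, 16], 0], [[0, 0, 0], [28.8, 23.3, 16], 0], [[0, 0, 0], [28.8, 23.3, 16], 0], [[0, 0, 0], [28.8, 23.3, 16], 0]])

```text
t: 6.32
tcp_pos: [0.3685, -0.3475, 0.2005]
tool_rot: [0.834, -0.552, 0.001, 0.0]
force: [-0.2, -0.8, 0.8]
finger_gap: 1.004
gripper_force: 0.0
```

Request:
play_rows(rows=[[[0, 0, 0], [0, 0, 0], 0], [[0, 0, 0], [0, 0, 0], 0]])

```text
t: 6.48
tcp_pos: [0.3681, -0.3473, 0.1999]
tool_rot: [0.833, -0.553, 0.0, -0.0]
force: [-0.3, 0.8, -1.1]
finger_gap: 0.998
gripper_force: 0.0
```

```bash
cat > top.py <<'E'
from h import *
def measure(fn,h,box=None):
    D=np.load(fn);P=D["P"];o=D["xyz"]
    m=((abs(P[:,:,2]-h)<.006)&(D["d"]>0)).astype(np.uint8)
    if box: k=np.zeros_like(m);k[box[2]:box[3],box[0]:box[1]]=1;m*=k
    m=cv2.morphologyEx(m,cv2.MORPH_OPEN,np.ones((3,3)))
    for con in cv2.findContours(m,cv2.RETR_EXTERNAL,cv2.CHAIN_APPROX_NONE)[0]:
        if cv2.contourArea(con)<800: continue
        con=con[:,0];ray=P[con[:,1],con[:,0]]-o;hz=np.median(P[:,:,2][m>0])
        X=(o+ray*((hz-o[2])/ray[:,2])[:,None])[:,:2]*1000
        r=cv2.minAreaRect(X.astype(np.float32));M=cv2.moments(X.astype(np.float32))
        print("z",hz,"bbox",cv2.boundingRect(con),"rect",np.array(r[0]).round(1),np.array(r[1]).round(1),round(r[2],2),"centroid",round(M["m10"]/M["m00"],1),round(M["m01"]/M["m00"],1),"poly",cv2.approxPolyDP(X.astype(np.float32),5,True)[:,0].round(0).tolist())
def grab(fn,n="wrist"):
    c,f=cam(n);p,d=snapshot(n);np.savez(fn,p=p,d=d,P=cloud(n,d,c,f),**{k:np.array(v) for k,v in c.items()})
    cv2.imwrite("pics/"+fn[:-3]+"png",p[:,:,::-1])
E
python3 - <<'E'
from top import *
plan(np.array([.366,-.344,.2]),down(-67.3))
grab("w2.npz");measure("w2.npz",.065)
E
```

```text
t 6.4833 tcp [ 0.3681 -0.3473  0.1999] q [-0.98  0.42  1.77  0.    0.95  1.77]
 turn(tool,deg) [-0.02 -0.    0.11]  shift in old axes mm [-3.9  0.7 -0.1]  in new axes [-3.9  0.7 -0.1]
z 0.06571590546699865 bbox (230, 123, 58, 108) rect [ 366.5 -344.7] [50.  99.5] 22.75 centroid 364.4 -342.5 poly [[364.0, -400.0], [386.0, -391.0], [398.0, -357.0], [370.0, -289.0], [325.0, -309.0]]
```

View pics/w2.png

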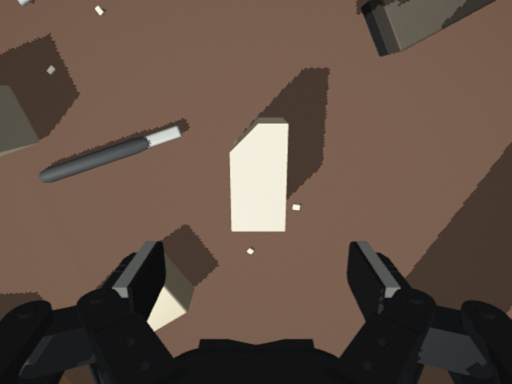

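Request:
play_rows(rows=[[[0, 0, 0], [-3, 0.5, 20], 0], [[0, 0, 0], [0, 0, 25], 0], [[0, 0, 0], [0, 0, 25], 0], [[0, 0, 0], [0, 0, 25], 0], [[0, 0, 0], [0, 0, 25], 0], [[0, 0, 0], [0, 0, 20], 0], [[0, 0, 0], [0, 0, 11], 0], [[0, 0, 0], [0, 0, 5], 0], [[0, 0, 0], [0, 0, 0], 0], [[0, 0, 0], [0, 0, 0], 0]])

```text
t: 7.37
tcp_pos: [0.3669, -0.3432, 0.0452]
tool_rot: [0.834, -0.552, 0.001, 0.0]
force: [0.6, -0.0, 0.1]
finger_gap: 0.999
gripper_force: 0.0
```

Request:
play_rows(rows=[[[0, 0, 0], [0, 0, 0], 0.2], [[0, 0, 0], [0, 0, 0], 0.3], [[0, 0, 0], [0, 0, 0], 0.4], [[0, 0, 0], [0, 0, 0], 0.5], [[0, 0, 0], [0, 0, 0], 0.7], [[0, 0, 0], [0, 0, 0], 0.8], [[0, 0, 0], [0, 0, 0], 0.8], [[0, 0, 0], [0, 0, 0], 0.8]], grip_force=70)

```text
t: 8.03
tcp_pos: [0.3659, -0.3443, 0.0454]
tool_rot: [0.833, -0.553, 0.001, 0.0]
force: [-0.1, 0.7, 6.4]
finger_gap: 0.568
gripper_force: 74.4
```

Request:
play_rows(rows=[[[0, 0, 0], [0, 0, -3], 0.8], [[0, 0, 0], [0, 0, -8], 0.8], [[0, 0, 0], [0, 0, -20], 0.8], [[0, 0, 0], [0, 0, -30], 0.8], [[0, 0, 0], [0, 0, -30], 0.8], [[0, 0, 0], [0, 0, -30], 0.8], [[0, 0, 0], [0, 0, -30], 0.8], [[0, 0, 0], [0, 0, -30], 0.8], [[0, 0, 0], [0, 0, -30], 0.8], [[0, 0, 0], [0, 0, -30], 0.8], [[0, 0, 0], [0, 0, -20], 0.8], [[0, 0, 0], [0, 0, -10], 0.8]])

```text
t: 9.03
tcp_pos: [0.3658, -0.3438, 0.318]
tool_rot: [0.833, -0.553, 0.002, 0.001]
force: [-0.4, -0.9, -7.2]
finger_gap: 0.573
gripper_force: 75.1
```

Request:
play_rows(rows=[[[0, 0, -5], [0, 0, 0], 0.8], [[0, 0, -7], [0, 0, 0], 0.8], [[0, 0, -7], [0, 0, 0], 0.8], [[0, 0, -7], [0, 0, 0], 0.8], [[0, 0, -7], [0, 0, 0], 0.8], [[0, 0, -7], [0, 0, 0], 0.8], [[0, 0, -7], [0, 0, 0], 0.8], [[0, 0, -7], [0, 0, 0], 0.8], [[0, 0, -7], [0, 0, 0], 0.8], [[0, 0, -7], [0, 0, 0], 0.8], [[0, 0, -7], [0, 0, 0], 0.8], [[0, 0, -7], [0, 0, 0], 0.8]])

```text
t: 10.03
tcp_pos: [0.3647, -0.3422, 0.3142]
tool_rot: [0.991, 0.132, -0.001, -0.002]
force: [-0.2, 0.4, -6.8]
finger_gap: 0.573
gripper_force: 74.8
```

Request:
play_rows(rows=[[[0, 0, -7], [0, 0, 0], 0.8], [[0, 0, -7], [0, 0, 0], 0.8], [[0, 0, -7], [0, 0, 0], 0.8], [[0, 0, -7], [0, 0, 0], 0.8], [[0, 0, -7], [0, 0, 0], 0.8], [[0, 5, 0], [0, 0, 0], 0.8], [[0, 6, 0], [0, 0, 0], 0.8], [[0, 6, 0], [0, 0, 0], 0.8], [[0, 6, 0], [0, 0, 0], 0.8], [[0, 5, 0], [0, 0, 0], 0.8], [[0, 2, 0], [0, 0, 0], 0.8]])

```text
t: 10.95
tcp_pos: [0.3639, -0.3446, 0.3137]
tool_rot: [0.876, 0.406, 0.235, -0.11]
force: [-0.5, -0.2, -7.5]
finger_gap: 0.57
gripper_force: 74.9
```

```bash
cat >> h.py <<'E'
_rot=slabtool(50.0);_M=_rot.as_matrix();_c=np.array([.58688,.19507,.16657])
OB=_c+_M@np.array([-.0581,-.0660,0]);SQ=_c+_M@np.array([-.0132,.0578,0])
E
python3 - <<'E'
from h import *
print(OB,SQ);plan(OB-_M[:,2]*.105,_rot) if 0 else None
import h
plan(OB-h._M[:,2]*.105,h._rot);s=sense();print(s["finger_gap"],s["force"])
E
```

```text
[0.50397852 0.19894963 0.13752   ] [0.62380932 0.14915981 0.15997   ]
t 10.95 tcp [ 0.3639 -0.3446  0.3137] q [-1.25  0.36  1.63  0.44  1.46 -0.66]
 turn(tool,deg) [-0.02 -0.09 -0.3 ]  shift in old axes mm [ 348.8 -243.8  301.4]  in new axes [ 350.5 -242.   300.8]
0.5699230711575956 [-0.51917133 -0.19932373 -7.48555434]
```

Request:
play_rows(rows=[[[0, 0, -0.3], [15, -10, 8], 0.8], [[0, 0, 0], [29, -20, 16], 0.8], [[0, 0, 0], [29, -20, 16], 0.8], [[0, 0, 0], [29, -20, 16], 0.8], [[0, 0, 0], [29, -20, 16], 0.8], [[0, 0, 0], [29, -20, 16], 0.8], [[0, 0, 0], [29, -20, 16], 0.8], [[0, 0, 0], [29, -20, 16], 0.8], [[0, 0, 0], [29, -20, 16], 0.8], [[0, 0, 0], [29, -20, 16], 0.8], [[0, 0, 0], [29, -20, 16], 0.8], [[0, 0, 0], [29, -20, 16], 0.8]])

```text
t: 11.95
tcp_pos: [0.4316, 0.0986, 0.3219]
tool_rot: [0.875, 0.41, 0.234, -0.109]
force: [1.7, -0.1, -7.2]
finger_gap: 0.571
gripper_force: 75.2
```

Request:
play_rows(rows=[[[0, 0, 0], [16, -12, 16], 0.8], [[0, 0, 0], [0, 0, 20], 0.8], [[0, 0, 0], [0, 0, 25], 0.8], [[0, 0, 0], [0, 0, 25], 0.8], [[0, 0, 0], [0, 0, 20], 0.8], [[0, 0, 0], [0, 0, 8], 0.8], [[0, 0, 0], [0, 0, 0], 0.8], [[0, 0, 0], [0, 0, 0], 0.8], [[0, 0, 0], [0, 0, 0], 0.8]])

```text
t: 12.7
tcp_pos: [0.47, 0.158, 0.2324]
tool_rot: [0.875, 0.41, 0.235, -0.108]
force: [-0.3, 1.1, -7.3]
finger_gap: 0.572
gripper_force: 74.9
```

Run:
```python
from top import *
import h
plan(OB-h._M[:,2]*.105,h._rot);grab("w3.npz")
```

```text
t 12.7 tcp [0.47   0.158  0.2324] q [-0.17  0.28  2.07  0.78  0.66 -0.07]
 turn(tool,deg) [ 0.11 -0.03  0.25]  shift in old axes mm [-1.3 -0.3  3.7]  in new axes [-1.3 -0.3  3.7]
```

View pics/w3.png

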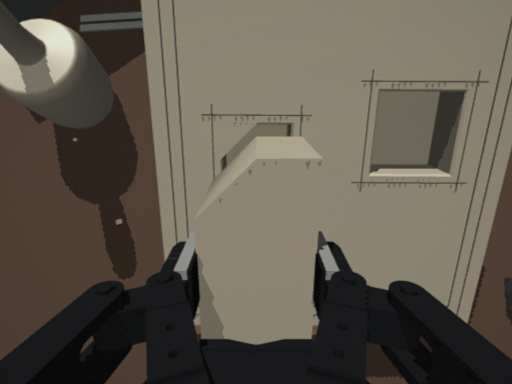

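The held piece covers most of its pocket, and its crop (upper left) matches the pocket's. I'll measure the piece in the tool frame and re-measure the square pocket from here.

```bash
cat > held.py <<'E'
from h import *
def held(fn,tcp,rot,box=(180,330,130,335)):
    D=np.load(fn);P=D["P"];r=R.from_quat(rot)
    T=r.inv().apply((P-tcp).reshape(-1,3)).reshape(P.shape)*1000
    v,u=np.mgrid[0:384,0:512];m=(u>box[0])&(u<box[1])&(v>box[2])&(v<box[3])&(abs(T[:,:,2]+21)<9)&(abs(T[:,:,1])<26+6)&(T[:,:,0]>-10)&(D["d"]>0)
    q=T[m];
    for _ in range(3):
        A=np.c_[q[:,:2],np.ones(len(q))];k=np.linalg.lstsq(A,q[:,2],rcond=None)[0];q=q[abs(q[:,2]-A@k)<2.5]
    print("top plane dz/dx,dz/dy deg",np.degrees(k[:2]).round(2),"z0",k[2].round(2),"n",len(q))
    print("x max",np.percentile(q[:,0],99.5).round(1),"y range over x 0..20",[np.percentile(q[(q[:,0]<20),1],p).round(1) for p in(.5,99.5)],"y at x>40:",[np.percentile(q[(q[:,0]>40),1],p).round(1) for p in(2,98)] if (q[:,0]>40).sum()>20 else None)
    # right edge direction
    xs=np.arange(0,20,2);e=[q[(abs(q[:,0]-x)<1),1].max() for x in xs if (abs(q[:,0]-x)<1).sum()>5];print("edge y",np.round(e,1))
    # face plane in tool frame
    f=T[(T[:,:,2]>40)&(D["d"]>0)&(v<250)&(u>160)&(u<490)&(abs(T[:,:,0]-60)<80)];
    c=np.median(f,0)
    for th in(15,5,3,2):
        A=np.c_[f[:,:2],np.ones(len(f))];g=np.linalg.lstsq(A,f[:,2],rcond=None)[0];f=f[abs(f[:,2]-A@g)<th]
    print("face plane deg",np.degrees(g[:2]).round(2),"z0",g[2].round(1))
    o=r.inv().apply(D["xyz"]-tcp)*1000
    ray=T-o;nn=np.array([-g[0],-g[1],1]);t=(g[2]-o@nn)/(ray@nn);X=o+ray*t[...,None];h=(T@nn-g[2])
    return T,X,h,D,u,v
E
python3 - <<'E'
from held import *
s=sense();T,X,h,D,u,v=held("w3.npz",s["tcp_pos"],s["tool_rot"])
for h0 in(3,5):
    pk=((h>h0)&(h<50)&(u>340)&(u<490)&(v>60)&(v<200)).astype(np.uint8);pk=cv2.morphologyEx(pk,cv2.MORPH_OPEN,np.ones((3,3)))
    con=max(cv2.findContours(pk,0,1)[0],key=cv2.contourArea)[:,0];Y=X[con[:,1],con[:,0],:2];r=cv2.minAreaRect(Y.astype(np.float32));print(h0,r, Y.min(0),Y.max(0))
# oblong pocket visible edges
pk=(h>3)&(h<50)&(u>215)&(u<310)&(v>110)&(v<180);B=X[pk][:,:2];print("ob pocket x max",np.percentile(B[:,0],99),"y max",np.percentile(B[:,1],99),pk.sum())
E
```

```text
top plane dz/dx,dz/dy deg [0.22 0.07] z0 -19.37 n 15657
x max 51.8 y range over x 0..20 [np.float64(-28.4), np.float64(27.1)] y at x>40: [np.float64(-9.1), np.float64(23.8)]
edge y [24.1 24.  24.  24.1 24.1 24.1 30.2 24.4 24.3 24.4]
face plane deg [-0.01  0.17] z0 109.0
3 ((43.26095199584961, 122.00791931152344), (62.8086051940918, 63.11000442504883), 89.99746704101562) [11.70465852 90.60446802] [ 74.81540461 153.41292745]
5 ((43.557743072509766, 121.42523193359375), (62.38249206542969, 61.42256164550781), 0.3192497193813324) [12.53522246 90.60446802] [ 74.81540461 152.19718816]
ob pocket x max 49.80025145906521 y max 25.670910964458695 852held.py:20: RuntimeWarning: divide by zero encountered in divide
  ray=T-o;nn=np.array([-g[0],-g[1],1]);t=(g[2]-o@nn)/(ray@nn);X=o+ray*t[...,None];h=(T@nn-g[2])
held.py:20: RuntimeWarning: invalid value encountered in multiply
  ray=T-o;nn=np.array([-g[0],-g[1],1]);t=(g[2]-o@nn)/(ray@nn);X=o+ray*t[...,None];h=(T@nn-g[2])
```

Request:
play_rows(rows=[[[0, 0, 0.2], [-2.8, -0.5, 5], 0.8], [[0, 0, 0], [0, 0, 10], 0.8], [[0, 0, 0], [0, 0, 12], 0.8], [[0, 0, 0], [0, 0, 12], 0.8], [[0, 0, 0], [0, 0, 10], 0.8], [[0, 0, 0], [0, 0, 6], 0.8], [[0, 0, 0], [0, 0, 3], 0.8], [[0, 0, 0], [0, 0, 2], 0.8], [[0, 0, 0], [0, 0, 2], 0.8], [[0, 0, 0], [0, 0, 2], 0.8], [[0, 0, 0], [0, 0, 2], 0.8], [[0, 0, 0], [0, 0, 1], 0.8]])

```text
t: 13.75
tcp_pos: [0.4897, 0.1823, 0.1722]
tool_rot: [0.875, 0.408, 0.235, -0.109]
force: [0.7, -1.2, -7.2]
finger_gap: 0.573
gripper_force: 75.1
```

Request:
play_rows(rows=[[[0, 0, 0], [0, 0, 1], 0.8], [[0, 0, 0], [0, 0, 1], 0.8], [[0, 0, 0], [0, 0, 1], 0.8]])

```text
t: 14.0
tcp_pos: [0.4906, 0.1834, 0.1695]
tool_rot: [0.875, 0.408, 0.235, -0.109]
force: [0.8, -0.9, -6.2]
finger_gap: 0.57
gripper_force: 75.1
```

```bash
cat > st.py <<'E'
from h import *
import h
def st(C=OB):
    s=sense();r=R.from_quat(s["tool_rot"])
    print("t %.2f"%s["t"],"F tool",r.inv().apply(s["force"]).round(1),"T tool",r.inv().apply(s["ft_torque"]).round(2),"gap",round(s["finger_gap"],3),"tcp rel pocket (tool axes mm)",(h._rot.inv().apply(s["tcp_pos"]-C)*1000).round(1),"rot err",np.degrees((h._rot.inv()*r).as_rotvec()).round(2))
if __name__=="__main__":
    import sys;st(SQ if len(sys.argv)>1 else OB)
E
python3 st.py
```

```text
t 14.00 F tool [-3.3  1.2  5.3] T tool [-0.01 -0.87  0.06] gap 0.57 tcp rel pocket (tool axes mm) [ -1.8  -0.3 -37.9] rot err [-0.06  0.   -0.01]
```

Request:
play_rows(rows=[[[0, 0, 0], [0, 0, 1], 0.8], [[0, 0, 0], [0, 0, 1], 0.8], [[0, 0, 0], [0, 0, 1], 0.8], [[0, 0, 0], [0, 0, 1], 0.8], [[0, 0, 0], [0, 0, 1], 0.8], [[0, 0, 0], [0, 0, 1], 0.8]])

```text
t: 14.5
tcp_pos: [0.4925, 0.1858, 0.1642]
tool_rot: [0.875, 0.408, 0.235, -0.109]
force: [-0.6, -1.1, -6.9]
finger_gap: 0.57
gripper_force: 75.1
```

```bash
python3 st.py
```

```text
t 14.50 F tool [-4.5  0.2  5.4] T tool [-0.03 -0.86  0.05] gap 0.57 tcp rel pocket (tool axes mm) [ -1.8  -0.3 -31.8] rot err [-0.05 -0.   -0.  ]
```

Past the bevel and still free of contact, so I carry on.

Request:
play_rows(rows=[[[0, 0, 0], [0, 0, 1.5], 0.8], [[0, 0, 0], [0, 0, 1.5], 0.8], [[0, 0, 0], [0, 0, 1.5], 0.8], [[0, 0, 0], [0, 0, 1.5], 0.8], [[0, 0, 0], [0, 0, 1.5], 0.8], [[0, 0, 0], [0, 0, 1.5], 0.8], [[0, 0, 0], [0, 0, 1.5], 0.8], [[0, 0, 0], [0, 0, 1.5], 0.8]])

```text
t: 15.17
tcp_pos: [0.4964, 0.1904, 0.1537]
tool_rot: [0.875, 0.408, 0.235, -0.109]
force: [0.3, 0.0, -6.9]
finger_gap: 0.575
gripper_force: 75.1
```

```bash
python3 st.py
```

```text
t 15.17 F tool [-3.3  0.2  6.1] T tool [ 0.02 -0.85 -0.03] gap 0.575 tcp rel pocket (tool axes mm) [ -1.8  -0.3 -19.8] rot err [-0.05 -0.   -0.01]
```

Request:
play_rows(rows=[[[0, 0, 0], [0, 0, 1], 0.8], [[0, 0, 0], [0, 0, 1], 0.8], [[0, 0, 0], [0, 0, 1], 0.8], [[0, 0, 0], [0, 0, 1], 0.8], [[0, 0, 0], [0, 0, 1], 0.8], [[0, 0, 0], [0, 0, 1], 0.8], [[0, 0, 0], [0, 0, 0.6], 0.8], [[0, 0, 0], [0, 0, 0.5], 0.8], [[0, 0, 0], [0, 0, 0.5], 0.8]])

```text
t: 15.92
tcp_pos: [0.4988, 0.1932, 0.1473]
tool_rot: [0.875, 0.408, 0.235, -0.109]
force: [0.1, 0.2, -7.3]
finger_gap: 0.574
gripper_force: 75.1
```

Request:
play_rows(rows=[[[0, 0, 0], [0, 0, 0.4], 0.8], [[0, 0, 0], [0, 0, 0.4], 0.8]])

```text
t: 16.08
tcp_pos: [0.4991, 0.1935, 0.1466]
tool_rot: [0.875, 0.408, 0.235, -0.109]
force: [0.5, -0.2, -6.2]
finger_gap: 0.567
gripper_force: 75.1
```

```bash
python3 st.py
```

```text
t 16.08 F tool [-2.9  0.5  5.5] T tool [-0.02 -0.83  0.04] gap 0.567 tcp rel pocket (tool axes mm) [ -1.8  -0.3 -11.5] rot err [-0.06 -0.   -0.01]
```

Request:
play_rows(rows=[[[0, 0, 0], [0, 0, 0.4], 0.8], [[0, 0, 0], [0, 0, 0.4], 0.8], [[0, 0, 0], [0, 0, 0.4], 0.8]])

```text
t: 16.33
tcp_pos: [0.4994, 0.1939, 0.1456]
tool_rot: [0.875, 0.408, 0.235, -0.109]
force: [-2.5, -2.3, -2.5]
finger_gap: 0.57
gripper_force: 75.6
```

Request:
play_rows(rows=[[[0, 0, 0], [0, 0, 0.3], 0.8], [[0, 0, 0], [0, 0, 0.3], 0.8]])

```text
t: 16.5
tcp_pos: [0.4994, 0.194, 0.1455]
tool_rot: [0.875, 0.408, 0.235, -0.109]
force: [-4.9, -6.5, 4.9]
finger_gap: 0.569
gripper_force: 76.8
```

```bash
python3 st.py
```

```text
t 16.50 F tool [-4.6  0.5 -8.3] T tool [ 0.17 -0.97 -0.01] gap 0.569 tcp rel pocket (tool axes mm) [ -1.9  -0.3 -10.3] rot err [-0.09  0.01 -0.01]
```

Request:
play_rows(rows=[[[0, 0, 0], [0, 0, 0], 0.43], [[0, 0, 0], [0, 0, 0], 0.41], [[0, 0, 0], [0, 0, 0], 0.38], [[0, 0, 0], [0, 0, 0], 0.3], [[0, 0, 0], [0, 0, 0], 0.15], [[0, 0, 0], [0, 0, 0], 0.0], [[0, 0, 0], [0, 0, 0], 0.0], [[0, 0, 0], [0, 0, 0], 0.0]], grip_force=20)

```text
t: 17.17
tcp_pos: [0.4997, 0.1943, 0.1451]
tool_rot: [0.875, 0.408, 0.235, -0.109]
force: [0.3, 0.7, -0.3]
finger_gap: 1.001
gripper_force: 0.0
```

```bash
python3 st.py
```

```text
t 17.17 F tool [ 0.5 -0.2  0.6] T tool [-0.03 -0.22 -0.02] gap 1.001 tcp rel pocket (tool axes mm) [-1.6 -0.3 -9.7] rot err [-0.06  0.01 -0.01]
```

Released. I withdraw to about 200 mm and look, which verifies the oblong and re-measures the square pocket in one picture.

Request:
play_rows(rows=[[[0, 0, 0], [0, 0, -4], 0], [[0, 0, 0], [0, 0, -10], 0], [[0, 0, 0], [0, 0, -20], 0], [[0, 0, 0], [0, 0, -30], 0], [[0, 0, 0], [0, 15, -30], 0], [[0, 0, 0], [0, 20, -30], 0], [[0, 0, 0], [0, 15, -20], 0], [[0, 0, 0], [0, 0, -6], 0], [[0, 0, 0], [0, 0, 0], 0], [[0, 0, 0], [0, 0, 0], 0]])

```text
t: 18.0
tcp_pos: [0.4884, 0.1052, 0.2745]
tool_rot: [0.876, 0.408, 0.234, -0.11]
force: [-0.2, -0.5, -0.7]
finger_gap: 1.002
gripper_force: 0.0
```

```bash
python3 - <<'E' 2>/dev/null
from top import *
from st import st
st();grab("w4.npz")
import h,slab
D=np.load("w4.npz");P=D["P"];M=h._M
n,ux,uy,out,X,pk,c=slab.measure("w4.npz")
# oblong top face: height above face & outline, in slab axes about OB
A=(P-OB);B=np.dstack([A@ux,A@uy,(P-c)@n])*1000
m=((abs(B[:,:,2]-30)<5)&(abs(B[:,:,0])<65)&(abs(B[:,:,1])<40)).astype(np.uint8);m=cv2.morphologyEx(m,2,np.ones((3,3)))
q=B[m>0];k=np.linalg.lstsq(np.c_[q[:,:2],np.ones(len(q))],q[:,2],rcond=None)[0]
print("oblong top above face",np.median(q[:,2]),"tilt",np.degrees(k[:2]),"rect",cv2.minAreaRect(q[:,:2].astype(np.float32)))
for w in out: print("rel SQ est (ux,uy,n) mm",((w-SQ)@np.c_[ux,uy,n]*1000).round(1))
E
```

```text
t 18.00 F tool [-0.8  0.1  0.4] T tool [ 0.   -0.26  0.08] gap 1.002 tcp rel pocket (tool axes mm) [  -2.4   48.3 -159.5] rot err [ 0.04 -0.03  0.04]
n [-0.3218 -0.3837  0.8656] tilt 30.05 az 50.02 rms 0.0007310418716711475 c [0.56605824 0.19625565 0.15936021]
[ 302   86   72   69 4617] rect [  1.6 -73.6] [62.5 61.7] 89.96 ctr [0.6233 0.1501 0.1602] floor -0.0355
oblong top above face 29.97457983098073 tilt [0.00052969 0.11157737] rect ((-2.1066017150878906, 0.7537841796875), (50.302696228027344, 100.34476470947266), 89.8429183959961)
rel SQ est (ux,uy,n) mm [ 0.4  0.9 -0. ]
```

View pics/w4.png

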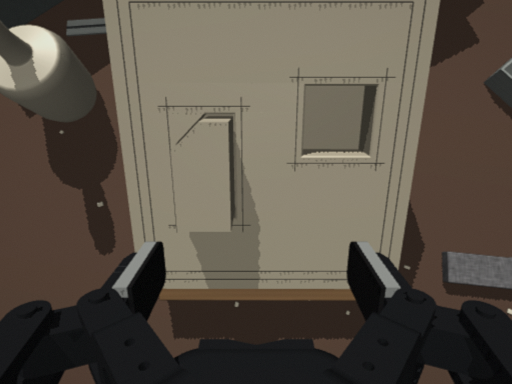

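The oblong is fully home: its top is 30.0 mm above the face, level and correctly turned. Square pocket estimate holds. On to the square piece.

Request:
play_rows(rows=[[[0, -6, 0], [0, 0, -12], 0], [[0, -6, 0], [0, 0, -12], 0], [[0, -6, 0], [0, 0, -12], 0], [[0, -6, 0], [0, 0, -12], 0], [[0, -6, 0], [0, 0, -12], 0], [[0, 0, 4], [0, 0, 0], 0], [[0, 0, 4], [0, 0, 0], 0]])

```text
t: 18.63
tcp_pos: [0.4776, 0.0932, 0.3296]
tool_rot: [0.933, 0.359, 0.001, -0.002]
force: [-0.5, -0.5, -1.1]
finger_gap: 0.995
gripper_force: 0.0
```

Run:
```python
from h import *
plan(np.array([.628,-.280,.2]),down(42.1))
```

```text
t 18.6333 tcp [0.4776 0.0932 0.3296] q [-0.04  0.23  1.65  0.    1.26  0.79]
 turn(tool,deg) [-0.14 -0.22 -0.01]  shift in old axes mm [-139.1  378.1  128.1]  in new axes [-138.6  377.8  129.6]
```

Request:
play_rows(rows=[[[0, -0.2, 0], [-7, 18, 0], 0], [[0, 0, 0], [-13, 36, 0], 0], [[0, 0, 0], [-13, 36, 0], 0], [[0, 0, 0], [-13, 36, 0], 0], [[0, 0, 0], [-13, 36, 0], 0], [[0, 0, 0], [-13, 36, 12], 0], [[0, 0, 0], [-13, 36, 12], 0], [[0, 0, 0], [-13, 36, 15], 0], [[0, 0, 0], [-13, 36, 15], 0], [[0, 0, 0], [-13, 36, 15], 0], [[0, 0, 0], [-13, 28, 25], 0], [[0, 0, 0], [-2, 8, 25], 0]])

```text
t: 19.63
tcp_pos: [0.6287, -0.2866, 0.208]
tool_rot: [0.934, 0.358, 0.001, 0.0]
force: [0.4, -0.2, 0.0]
finger_gap: 1.003
gripper_force: 0.0
```

Request:
play_rows(rows=[[[0, 0, 0], [0, 0, 10], 0], [[0, 0, 0], [0, 0, 0], 0], [[0, 0, 0], [0, 0, 0], 0]])

```text
t: 19.88
tcp_pos: [0.6269, -0.2802, 0.1997]
tool_rot: [0.933, 0.359, -0.0, -0.003]
force: [-0.0, 0.6, 0.1]
finger_gap: 0.995
gripper_force: 0.0
```

Run:
```python
from top import *
plan(np.array([.628,-.280,.2]),down(42.1))
grab("w5.npz");measure("w5.npz",.065)
```

```text
t 19.8833 tcp [ 0.6269 -0.2802  0.1997] q [-0.58  0.65  1.3   0.    1.19  0.25]
 turn(tool,deg) [-0.3  -0.07  0.02]  shift in old axes mm [ 1.   0.6 -0.3]  in new axes [ 1.   0.6 -0.3]
z 0.06557366064576722 bbox (225, 143, 69, 67) rect [ 628.9 -280.3] [61.1 60. ] 41.37 centroid 629.0 -280.3 poly [[633.0, -240.0], [587.0, -278.0], [626.0, -322.0], [671.0, -283.0]]
```

View pics/w5.png

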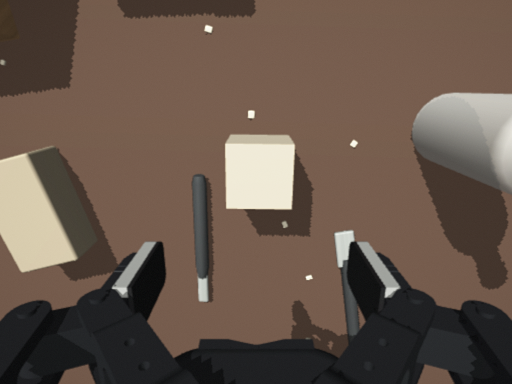

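Request:
play_rows(rows=[[[-0.3, 0, 0.4], [1.4, 1.4, 20], 0], [[0, 0, 0], [0, 0, 25], 0], [[0, 0, 0], [0, 0, 25], 0], [[0, 0, 0], [0, 0, 25], 0], [[0, 0, 0], [0, 0, 25], 0], [[0, 0, 0], [0, 0, 20], 0], [[0, 0, 0], [0, 0, 11], 0], [[0, 0, 0], [0, 0, 4.5], 0], [[0, 0, 0], [0, 0, 0], 0], [[0, 0, 0], [0, 0, 0], 0]])

```text
t: 20.77
tcp_pos: [0.6314, -0.2833, 0.0476]
tool_rot: [0.935, 0.356, 0.003, 0.003]
force: [-0.3, -0.1, 0.6]
finger_gap: 1.003
gripper_force: 0.0
```

Request:
play_rows(rows=[[[0, 0, 0], [0, 0, 0], 0.1], [[0, 0, 0], [0, 0, 0], 0.2], [[0, 0, 0], [0, 0, 0], 0.3], [[0, 0, 0], [0, 0, 0], 0.4], [[0, 0, 0], [0, 0, 0], 0.6], [[0, 0, 0], [0, 0, 0], 0.8], [[0, 0, 0], [0, 0, 0], 0.8], [[0, 0, 0], [0, 0, 0], 0.8]], grip_force=70)

```text
t: 21.43
tcp_pos: [0.6304, -0.283, 0.0475]
tool_rot: [0.935, 0.355, 0.002, 0.002]
force: [-1.7, 1.4, 7.0]
finger_gap: 0.691
gripper_force: 77.6
```

Request:
play_rows(rows=[[[0, 0, 0], [0, 0, -3], 0.8], [[0, 0, 0], [0, 0, -8], 0.8], [[0, 0, 0], [0, 0, -20], 0.8], [[0, 0, 0], [0, 0, -30], 0.8], [[0, 0, 0], [0, 0, -30], 0.8], [[0, 0, 0], [0, 0, -35], 0.8], [[0, 0, 0], [0, 0, -35], 0.8], [[0, 0, 0], [0, 0, -35], 0.8], [[0, 0, 0], [0, 0, -35], 0.8], [[0, 0, 0], [0, 0, -30], 0.8], [[0, 0, 0], [0, 0, -20], 0.8], [[0, 0, 0], [0, 0, -10], 0.8]])

```text
t: 22.43
tcp_pos: [0.6297, -0.2831, 0.3409]
tool_rot: [0.935, 0.355, 0.003, 0.004]
force: [1.1, -1.0, -3.9]
finger_gap: 0.685
gripper_force: 76.6
```

Request:
play_rows(rows=[[[0, 0, -4], [0, 0, 0], 0.8], [[0, 0, -4.3], [0, 0, 0], 0.8], [[0, 5, 0], [0, 0, 0], 0.8], [[0, 6, 0], [0, 0, 0], 0.8], [[0, 6, 0], [0, 0, 0], 0.8], [[0, 6, 0], [0, 0, 0], 0.8], [[0, 5, 0], [0, 0, 0], 0.8], [[0, 2, 0], [0, 0, 0], 0.8], [[0, 0, 0], [0, 0, 0], 0.8]])

```text
t: 23.18
tcp_pos: [0.6265, -0.2841, 0.3334]
tool_rot: [0.876, 0.406, 0.235, -0.109]
force: [-0.4, 0.1, -5.0]
finger_gap: 0.689
gripper_force: 76.5
```

Run:
```python
from st import *
st(SQ);plan(SQ-h._M[:,2]*.105,h._rot)
```

```text
t 23.18 F tool [-2.7 -0.4  4.2] T tool [ 0.03 -0.63 -0.06] gap 0.689 tcp rel pocket (tool axes mm) [-199.2  280.5 -315.3] rot err [-0.08 -0.01  0.27]
t 23.1833 tcp [ 0.6265 -0.2841  0.3334] q [-0.8   0.53  1.26  0.53  1.43 -0.2 ]
 turn(tool,deg) [ 0.08  0.01 -0.27]  shift in old axes mm [ 197.9 -281.7  209.8]  in new axes [ 199.2 -280.5  210.3]
```

Request:
play_rows(rows=[[[0, 0, -0.3], [10, -14, 0], 0.8], [[0, 0, 0], [21, -30, 11], 0.8], [[0, 0, 0], [21, -30, 11], 0.8], [[0, 0, 0], [21, -30, 11], 0.8], [[0, 0, 0], [21, -30, 11], 0.8], [[0, 0, 0], [21, -30, 11], 0.8], [[0, 0, 0], [21, -30, 11], 0.8], [[0, 0, 0], [21, -30, 11], 0.8], [[0, 0, 0], [21, -30, 11], 0.8], [[0, 0, 0], [21, -26, 11], 0.8]])

```text
t: 24.02
tcp_pos: [0.5538, 0.0699, 0.3482]
tool_rot: [0.874, 0.411, 0.235, -0.107]
force: [1.1, 0.8, -4.4]
finger_gap: 0.686
gripper_force: 76.7
```

Request:
play_rows(rows=[[[0, 0, 0], [0, 0, 20], 0.8], [[0, 0, 0], [0, 0, 25], 0.8], [[0, 0, 0], [0, 0, 25], 0.8], [[0, 0, 0], [0, 0, 20], 0.8], [[0, 0, 0], [0, 0, 10], 0.8], [[0, 0, 0], [0, 0, 5], 0.8], [[0, 0, 0], [0, 0, 0], 0.8], [[0, 0, 0], [0, 0, 0], 0.8], [[0, 0, 0], [0, 0, 0], 0.8]])

```text
t: 24.77
tcp_pos: [0.5907, 0.1067, 0.259]
tool_rot: [0.874, 0.41, 0.237, -0.106]
force: [0.2, 0.6, -4.8]
finger_gap: 0.684
gripper_force: 76.6
```

```bash
python3 - <<'E' 2>/dev/null
from st import *
from top import grab
from held import held
st(SQ);plan(SQ-h._M[:,2]*.105,h._rot);grab("w6.npz")
s=sense();T,X,hh,D,u,v=held("w6.npz",s["tcp_pos"],s["tool_rot"])
pk=(hh>3)&(hh<45)&(X[:,:,0]>0)&(X[:,:,0]<60)&(abs(X[:,:,1])<60)&(D["d"]>0);B=X[pk][:,:2]
print("sq pocket x max",np.percentile(B[:,0],99),"y",np.percentile(B[:,1],[1,99]),pk.sum())
E
```

```text
t 24.77 F tool [-1.9 -0.3  4.4] T tool [ 0.06 -0.57  0.01] gap 0.684 tcp rel pocket (tool axes mm) [   2.9    1.9 -112.6] rot err [-0.4   0.11 -0.41]
t 24.7667 tcp [0.5907 0.1067 0.259 ] q [-0.23  0.38  1.77  0.64  0.84  0.06]
 turn(tool,deg) [ 0.4  -0.11  0.41]  shift in old axes mm [-2.9 -2.   7.6]  in new axes [-2.9 -1.9  7.6]
top plane dz/dx,dz/dy deg [0.46 0.29] z0 -17.5 n 12558
x max 30.6 y range over x 0..20 [np.float64(-29.8), np.float64(29.2)] y at x>40: None
edge y [29.1 29.2 29.3 29.3 29.3 29.3 31.  29.9 29.8 29.9]
face plane deg [ 5.95 44.03] z0 121.6
sq pocket x max 59.34236774489502 y [-59.61375904  25.95664863] 5289
```

View pics/w6.png

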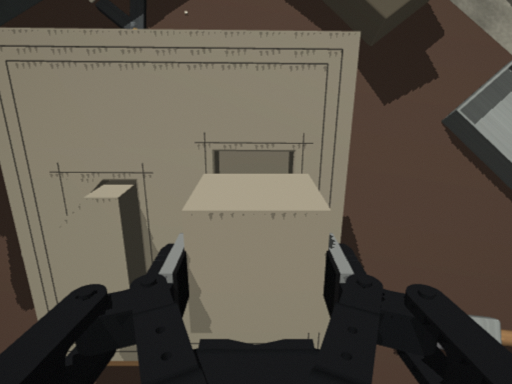

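The piece is above its pocket; the visible pocket strip is at about (215–293, 150–175). The plane fit picked up the bench, so I redo it with the known face plane.

```bash
python3 - <<'E' 2>/dev/null
from st import *
D=np.load("w6.npz");P=D["P"];o=D["xyz"];n=-h._M[:,2]
ray=P-o;X=o+ray*(((SQ-o)@n)/(ray@n))[...,None];hh=(P-SQ)@n*1000
Y=(X-SQ)@h._M*1000;v,u=np.mgrid[0:384,0:512]
f=(u>60)&(u<330)&(v>60)&(v<130);print("face h",np.median(hh[f]),np.polyfit(Y[f][:,0],hh[f],1),np.polyfit(Y[f][:,1],hh[f],1))
pk=(hh<-4)&(hh>-45)&(u>200)&(u<310)&(v>140)&(v<176)
b=Y[pk];print("x max",np.percentile(b[:,0],99),"y",np.percentile(b[:,1],[1,99]),pk.sum())
E
```

```text
** On entry to DLASCL parameter number  4 had an illegal value
 ** On entry to DLASCL parameter number  4 had an illegal value
 ** On entry to DLASCL parameter number  4 had an illegal value
 ** On entry to DLASCL parameter number  4 had an illegal value
 ** On entry to DLASCL parameter number  5 had an illegal value
 ** On entry to DLASCL parameter number  4 had an illegal value
```

```bash
python3 - <<'E' 2>/dev/null
from st import *
D=np.load("w6.npz");P=D["P"];o=D["xyz"];n=-h._M[:,2];ok=D["d"]>0
ray=P-o;X=o+ray*(((SQ-o)@n)/(ray@n))[...,None];hh=(P-SQ)@n*1000
Y=(X-SQ)@h._M*1000;v,u=np.mgrid[0:384,0:512]
f=ok&(u>60)&(u<320)&(v>70)&(v<130);print("face h",np.median(hh[f]),np.polyfit(Y[f][:,0],hh[f],1),np.polyfit(Y[f][:,1],hh[f],1))
pk=ok&(hh<-4)&(hh>-45)&(u>200)&(u<310)&(v>140)&(v<172)
b=Y[pk];print("x max",np.percentile(b[:,0],99),"y",np.percentile(b[:,1],[1,99]),pk.sum())
E
```

```text
face h 0.06720621159477513 [0.00058773 0.02883092] [7.14500824e-05 7.39501064e-02]
x max 32.0498735897774 y [-30.60307385  30.91734505] 1585
```

Request:
play_rows(rows=[[[0.1, 0.3, 0.4], [-3.5, -1.9, 5], 0.8], [[0, 0, 0], [0, 0, 10], 0.8], [[0, 0, 0], [0, 0, 12], 0.8], [[0, 0, 0], [0, 0, 12], 0.8], [[0, 0, 0], [0, 0, 9], 0.8], [[0, 0, 0], [0, 0, 6], 0.8], [[0, 0, 0], [0, 0, 3], 0.8], [[0, 0, 0], [0, 0, 1], 0.8], [[0, 0, 0], [0, 0, 1], 0.8], [[0, 0, 0], [0, 0, 0], 0.8]])

```text
t: 25.65
tcp_pos: [0.6063, 0.1288, 0.2053]
tool_rot: [0.875, 0.407, 0.238, -0.109]
force: [0.2, -0.5, -4.6]
finger_gap: 0.684
gripper_force: 76.9
```

```bash
python3 st.py s
```

```text
t 25.65 F tool [-2.5  0.5  3.9] T tool [ 0.03 -0.56  0.06] gap 0.684 tcp rel pocket (tool axes mm) [ -0.6  -0.4 -52.7] rot err [-0.2   0.38  0.01]
```

Lined up; the foot is 5 mm above the mouth. I ease it in.

Request:
play_rows(rows=[[[0, 0, 0], [0, 0.3, 1.2], 0.8], [[0, 0, 0], [0, 0, 1.2], 0.8], [[0, 0, 0], [0, 0, 1.2], 0.8], [[0, 0, 0], [0, 0, 1.2], 0.8], [[0, 0, 0], [0, 0, 1.2], 0.8], [[0, 0, 0], [0, 0, 1.2], 0.8], [[0, 0, 0], [0, 0, 1.2], 0.8], [[0, 0, 0], [0, 0, 1.2], 0.8], [[0, 0, 0], [0, 0, 1.2], 0.8], [[0, 0, 0], [0, 0, 1.2], 0.8]])

```text
t: 26.48
tcp_pos: [0.6103, 0.1333, 0.1947]
tool_rot: [0.875, 0.407, 0.238, -0.109]
force: [-0.5, 0.5, -4.0]
finger_gap: 0.687
gripper_force: 76.9
```

Request:
play_rows(rows=[[[0, 0, 0], [0, 0, 1], 0.8], [[0, 0, 0], [0, 0, 1], 0.8], [[0, 0, 0], [0, 0, 1], 0.8], [[0, 0, 0], [0, 0, 1], 0.8], [[0, 0, 0], [0, 0, 1], 0.8], [[0, 0, 0], [0, 0, 1], 0.8]])

```text
t: 26.98
tcp_pos: [0.6123, 0.1356, 0.1896]
tool_rot: [0.875, 0.407, 0.238, -0.109]
force: [-0.6, -0.3, -4.1]
finger_gap: 0.686
gripper_force: 76.9
```

```bash
python3 st.py s
```

```text
t 26.98 F tool [-2.6 -0.3  3.2] T tool [ 0.05 -0.61  0.01] gap 0.686 tcp rel pocket (tool axes mm) [ -0.6  -0.1 -34.6] rot err [-0.19  0.37  0.03]
```

Request:
play_rows(rows=[[[0, 0, 0], [0, 0, 1.5], 0.8], [[0, 0, 0], [0, 0, 1.5], 0.8], [[0, 0, 0], [0, 0, 1.5], 0.8], [[0, 0, 0], [0, 0, 1.5], 0.8], [[0, 0, 0], [0, 0, 1.5], 0.8], [[0, 0, 0], [0, 0, 1.5], 0.8], [[0, 0, 0], [0, 0, 1.5], 0.8], [[0, 0, 0], [0, 0, 1.5], 0.8], [[0, 0, 0], [0, 0, 1.5], 0.8], [[0, 0, 0], [0, 0, 1.5], 0.8], [[0, 0, 0], [0, 0, 1.5], 0.8], [[0, 0, 0], [0, 0, 1], 0.8]])

```text
t: 27.98
tcp_pos: [0.618, 0.1424, 0.1744]
tool_rot: [0.875, 0.407, 0.238, -0.109]
force: [-0.1, -0.2, -3.5]
finger_gap: 0.681
gripper_force: 76.9
```

Request:
play_rows(rows=[[[0, 0, 0], [0, 0, 0.7], 0.8], [[0, 0, 0], [0, 0, 0.5], 0.8], [[0, 0, 0], [0, 0, 0.5], 0.8], [[0, 0, 0], [0, 0, 0.5], 0.8]])

```text
t: 28.32
tcp_pos: [0.6187, 0.1431, 0.1727]
tool_rot: [0.875, 0.407, 0.238, -0.109]
force: [0.4, 0.8, -3.6]
finger_gap: 0.685
gripper_force: 76.9
```

```bash
python3 st.py s
```

```text
t 28.32 F tool [-1.1 -0.2  3.6] T tool [ 0.05 -0.56 -0.02] gap 0.685 tcp rel pocket (tool axes mm) [ -0.5  -0.  -14.9] rot err [-0.19  0.37  0.03]
```

Request:
play_rows(rows=[[[0, 0, 0], [0, 0, 0.4], 0.8], [[0, 0, 0], [0, 0, 0.4], 0.8], [[0, 0, 0], [0, 0, 0.4], 0.8], [[0, 0, 0], [0, 0, 0.4], 0.8], [[0, 0, 0], [0, 0, 0.3], 0.8]])

```text
t: 28.73
tcp_pos: [0.6193, 0.1439, 0.171]
tool_rot: [0.875, 0.407, 0.238, -0.109]
force: [0.9, 0.6, -3.6]
finger_gap: 0.687
gripper_force: 76.9
```

Request:
play_rows(rows=[[[0, 0, 0], [0, 0, 0.3], 0.8], [[0, 0, 0], [0, 0, 0.3], 0.8], [[0, 0, 0], [0, 0, 0.3], 0.8]])

```text
t: 28.98
tcp_pos: [0.6195, 0.1442, 0.1705]
tool_rot: [0.875, 0.407, 0.238, -0.109]
force: [-2.8, -1.7, 0.7]
finger_gap: 0.687
gripper_force: 77.5
```

```bash
python3 st.py s
```

```text
t 28.98 F tool [-2.4 -1.1 -2.2] T tool [ 0.11 -0.77 -0.  ] gap 0.687 tcp rel pocket (tool axes mm) [ -0.4  -0.1 -12.4] rot err [-0.19  0.38  0.02]
```

Floor contact at the expected depth (-12.4). A touch more to seat it, then release.

Request:
play_rows(rows=[[[0, 0, 0], [0, 0, 0.3], 0.8], [[0, 0, 0], [0, 0, 0.2], 0.8]])

```text
t: 29.15
tcp_pos: [0.6196, 0.1442, 0.1706]
tool_rot: [0.875, 0.407, 0.238, -0.109]
force: [-5.7, -3.0, 4.8]
finger_gap: 0.683
gripper_force: 78.1
```

Request:
play_rows(rows=[[[0, 0, 0], [0, 0, 0], 0.32], [[0, 0, 0], [0, 0, 0], 0.3], [[0, 0, 0], [0, 0, 0], 0.27], [[0, 0, 0], [0, 0, 0], 0.2], [[0, 0, 0], [0, 0, 0], 0.1], [[0, 0, 0], [0, 0, 0], 0.0], [[0, 0, 0], [0, 0, 0], 0.0], [[0, 0, 0], [0, 0, 0], 0.0]], grip_force=20)

```text
t: 29.82
tcp_pos: [0.6199, 0.1445, 0.1699]
tool_rot: [0.875, 0.407, 0.238, -0.109]
force: [-0.1, 0.0, -1.0]
finger_gap: 1.001
gripper_force: 0.0
```

Request:
play_rows(rows=[[[0, 0, 0], [0, 0, -4], 0], [[0, 0, 0], [0, 0, -10], 0], [[0, 0, 0], [0, 0, -20], 0], [[0, 0, 0], [0, 0, -30], 0], [[0, 0, 0], [-5, -15, -30], 0], [[0, 0, 0], [-10, -20, -30], 0], [[0, 0, 0], [-10, -15, -20], 0], [[0, 0, 0], [-5, 0, -6], 0], [[0, 0, 0], [0, 0, 0], 0], [[0, 0, 0], [0, 0, 0], 0]])

```text
t: 30.65
tcp_pos: [0.5166, 0.0983, 0.2846]
tool_rot: [0.875, 0.407, 0.239, -0.108]
force: [-0.0, 0.9, 0.8]
finger_gap: 0.998
gripper_force: 0.0
```

```bash
python3 - <<'E' 2>/dev/null
from st import *
from top import grab
st(SQ);grab("w7.npz")
D=np.load("w7.npz");P=D["P"];n=-h._M[:,2];ok=D["d"]>0
for nm,C,L,W in(("oblong",OB,65,38),("square",SQ,42,42)):
    B=(P-C)@h._M*1000;m=(ok&(abs(B[:,:,2]+30)<6)&(abs(B[:,:,0])<L)&(abs(B[:,:,1])<W)).astype(np.uint8);m=cv2.morphologyEx(m,2,np.ones((3,3)))
    q=B[m>0];k=np.linalg.lstsq(np.c_[q[:,:2],np.ones(len(q))],q[:,2],rcond=None)[0]
    print(nm,"proud",-np.median(q[:,2]),"tilt",np.degrees(k[:2]).round(2),cv2.minAreaRect(q[:,:2].astype(np.float32)))
E
```

```text
t 30.65 F tool [ 1.  -0.6 -0.4] T tool [ 0.01 -0.23  0.01] gap 0.998 tcp rel pocket (tool axes mm) [ -31.1  -49.4 -161.9] rot err [-0.34  0.42  0.05]
oblong proud 29.939651203020752 tilt [-0.    0.37] ((-2.063587188720703, -0.7161979675292969), (100.28865051269531, 50.724021911621094), 0.16148832440376282)
square proud 29.996316616125153 tilt [-0.09 -0.13] ((-2.1772689819335938, -0.4257640838623047), (60.284461975097656, 60.37191390991211), 89.86878204345703)
```

View pics/w7.png

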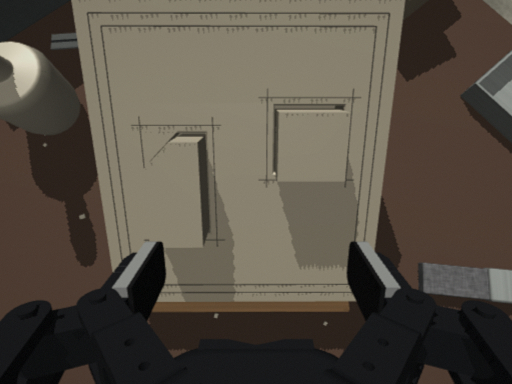

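Both pieces are home: the oblong (175,190) and the square (312,145) each stand 30 mm proud and level, and the gripper is clear.

```bash
python3 -c "
from station import *
print(sign_off())"
```

```text
the job is handed in; nothing more can be done
None
```

Both repair pieces are fully home on their pocket floors, the oblong's cropped corner meeting the pocket's; both were released, nothing else was touched, and the job was handed in at about 31 s.

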